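# Fold the lunchbox flap over to the other compartment

### The arm

A 6-joint arm with a two-finger parallel gripper is mounted at the origin on the work surface. World frame = base frame: x ahead of the robot, y to its left, z up, the work surface at z = 0. Lengths are in m, angles in rad, forces in N, time in s.
With the tool pointing down it reaches from about 0.35 to 0.775 m from the base axis. Payload 5.5 kg.
Tool frame: the origin (TCP) lies between the finger pads; the fingertips stand 11 mm ahead of it and the grasp point (between the pads) lies 8 mm behind it (tips_ahead is the distance from the TCP to the fingertips, in m); z points along the fingers, y is the line along which they close (so a half turn about z gives the same grasp; the last joint's range is limited). The gripper opens to 85 mm and grips with 20 to 120 N. Pads are 22 mm wide; open, the fingers measure 114 mm over their backs; the gripper's body (76 mm by 85 mm) begins 54 mm behind the grasp point. The pads swing forward as they close: fully open they stand 13 mm farther back than shut.
Start: joints at [-1.468, 0.313, 0.046, 1.304, 0, 1.431], TCP at [0.138, -0.558, 0.242] pointing down, gripper open.
Joint ranges: [-2.76, 2.76], [-0.86, 1.69], [-1.03, 1.26], [-2.2, 2.34], [-1.47, 1.5], [-3.14, 3.14]. Speed limits (rad/s): [2.57, 2.57, 3.14, 3.14, 3.14, 3.14].

### API

Orientations are given as a unit quaternion [w, x, y, z].
In Python, from workcell import * gives the robot as it stands. The module is installed in compiled form; this text tells all that it offers.
- The arm moves only by the tool jog_arm, never from a script. Its argument "moves" is a list of rows, each an object with "fingers": the closure, from 0 (fully open) to 1 (shut); "slide": the shift along the tool's x, y, z in mm, a list of three; "angular": the turn, a rotation vector about the tool's x, y, z in degrees, a list of three. A call has 1 to 10 rows; each row is the pose to reach, as a shift and turn from the pose commanded when the call began, along the tool's axes at that moment; what a row does not reach only later rows make up. A row lasts 1/12 s, in which the tool goes at most 41.7 mm and 7.16 degrees, less where a joint would pass 70% of its speed; a pose out of reach is approached as far as the arm can. A call with a gripper value outside its range is refused whole. The fingers move at their own pace and stop on an object; "squeeze" is the grip in N (left out, the last holds). Time passes only in rows, so rows that repeat a pose let the fingers close. It gives the time, the measured TCP pose, the force, the opening and the grip force at its end, in the units of the state.
- get_state(): the state, without advancing time (a new reading comes with each control period).
- read_camera(name): name is "scene" or "top"; returns a dict with "color" (420x560x3 uint8, red, green, blue), "fovy" (degrees; the focal length in pixels is half the picture's height over the tangent of half this angle, whatever the lens; pixels are square), "cx", "cy" (the principal point, pixels), "world_from_camera" (4x4, takes a point from camera to world coordinates). Camera axes: x right, y down, z forward; pixel columns grow to the right and rows downward; lengths in m; the calibration is good to about 2 mm. A picture is of the moment at which its call begins. There is no depth.
- hand_in(): hands the job in; it is judged then, once.
Trained networks look in a picture, given as the dict that the camera call returned (one of the last four; its "shot" number tells which), for a name from the list of things; names that differ only in an ending like _2 or _b are one class to them, and where a whole thing is asked for, a point or a joint stands for the part that bears it (a point fixed in the world has none). Each returns a list of dicts, best first, with "p" (0 to 1); they miss things now and then, are a little off and sometimes report something else, mostly with a low value. They report only what shows in the picture. A call takes as long as a camera call.
- look_for(target, picture): "point" ([column, row] in pixels, amid what is visible of it).
- tip_of(target, picture): "point" ([column, row] in pixels: a listed point, or the origin of a listed thing).
The state is a dict: "clock": time; "joint_pos": joint angles; "qvel": joint speeds; "tau": joint torques, N m; "tcp_pos": TCP position; "orientation": TCP orientation; "wrist_force": force on the tool from outside, world axes, zero at the start; "ft_torque": the same for the moment, N m; "finger_gap": finger opening in m; "grip_force": force on a finger pad.
Only numpy, scipy, OpenCV 4.12 (cv2) and the standard library are available. Lean on these libraries where they do the work, as an engineer would, in place of code of your own. Each camera call takes 0.05 s, during which the arm holds its last target. There are 200 camera calls.

### The job

The flap hinged inside the lunchbox covers the compartment on the robot's right; fold it over its hinge so that it lies flat on the left compartment and the right one is open for packing. Push it gently with the fingers, from below its overhanging tab and then down from above; do not pinch the flap or fling it over. Leave the lunchbox standing where it is, leave the katori, the glass jar and the rolling pin alone, and finish clear of everything.

Things in the scene. Friction and masses are not known exactly. Their poses are not given: they have to be found in the camera images.
- lunchbox: White plastic lunchbox, lid off, loose, about 0.7 kg: 180 mm along x, 200 along y, rim 65 high, walls 4. Origin: centre of underside; x points to the robot's left (within 0.4 rad), y to the robot, z up. Three open compartments: a long strip at y over 39 mm; beyond it a right one (x under 0) and a left one (x over 0), parted by a cross wall at x = 0 that carries the hinge.
- spine (a point): Fixed to the lunchbox: middle of the flap's hinge line, at (0, -32, 68) mm in the lunchbox frame, same axes; the hinge line runs along y. The flap is a flat grey plastic leaf of 60 g, 5 mm thick, hinge line in its mid-plane, 124 mm wide along the hinge and reaching 89 mm from it, plus a tab.
- flap (a joint): Angle (rad) of the flap about the hinge: 0 = flat over the right compartment, 1.57 = upright, 3.14 = flat over the left compartment (stops at both ends). The hinge is stiff (about 0.05 N m of friction): the flap stays at any angle where it is left. Starts between 0 and 0.35.
- tab (a point): Centre of the tab on the flap, 102 mm from the hinge line, mid-thickness (5 mm thick). The tab, 60 mm wide in the middle of the free edge, reaches to 113 mm from the hinge, overhanging the right wall (outer face 90 mm from the hinge) by 23 mm, free beneath down to the steel top. Axes: x from tab to hinge, y along the hinge, z up at joint 0.
- katori: Bystander: open steel bowl, 90 mm across the rim, 40 mm high, loose; beyond the lunchbox as seen from the robot. Origin: centre of its underside.
- jar: Bystander: green glass jar with steel cap, 68 mm across, 110 mm high, loose; beside the katori, on either side of it. Origin: centre of its underside.
- rolling_pin: Bystander: wooden rolling pin, 320 mm long along its y, 38 mm thick, loose, lying between the robot and the lunchbox. Origin: centre of its underside.

How it is judged:
By the outcome, as a careful person would: the job done as asked, in the order asked, and still so for the second after the job is handed in, with the robot touching nothing.
It also fails if it takes over 48 s, if anything falls off the work surface, if the arm or the gripper's body presses on something with over 40 N, if the wrist force passes 120 N, or if a joint passes its speed limit or range.

## Working session

There is one attempt and no reset: what is moved stays moved. The work goes in short steps, Python scripts to look and compute and a tool call to move; the robot and the scene stay as the last step left them, time stands still between calls to the robot, and variables do not carry over. Pictures are saved under pics/ and viewed, at most 10 in all, crops included, and the job is handed in when it is done.

Besides the shell and the picture viewer there is one more tool, called after ">>>" in YAML: its name, and indented under it one key for each argument. jog_arm: Moves the arm, as the interface text tells. Its arguments: {"type":"object","properties":{"moves":{"type":"array","items":{"type":"object","properties":{"fingers":{"type":"number"},"slide":{"type":"array","items":{"type":"number"}},"angular":{"type":"array","items":{"type":"number"}}}}},"squeeze":{"type":"number"}},"required":["moves"]}

```bash
mkdir -p pics; cat > h.py <<'E'
from workcell import *
import numpy as np, cv2
def K(p):
    f=p["color"].shape[0]/2/np.tan(np.radians(p["fovy"])/2); return f,p["cx"],p["cy"]
def ray(p,uv):
    f,cx,cy=K(p);T=np.array(p["world_from_camera"])
    d=T[:3,:3]@np.array([(uv[0]-cx)/f,(uv[1]-cy)/f,1]);return T[:3,3],d/np.linalg.norm(d)
def atz(p,uv,z):
    o,d=ray(p,uv);return o+d*(z-o[2])/d[2]
def tri(rs):
    A=0;b=0
    for o,d in rs:
        M=np.eye(3)-np.outer(d,d);A=A+M;b=b+M@o
    return np.linalg.solve(A,b)
def proj(p,X):
    f,cx,cy=K(p);T=np.linalg.inv(np.array(p["world_from_camera"]))
    c=T[:3,:3]@np.array(X)+T[:3,3];return c[0]/c[2]*f+cx,c[1]/c[2]*f+cy
def save(p,n): cv2.imwrite("pics/"+n,cv2.cvtColor(p["color"],cv2.COLOR_RGB2BGR))
E
python3 - <<'E'
from h import *
np.set_printoptions(precision=3,suppress=True)
s=get_state();print(s["clock"],s["tcp_pos"],s["orientation"])
P={n:read_camera(n) for n in("scene","top")}
for n,p in P.items():
    save(p,n+"0.png");print(n,np.array(p["world_from_camera"])[:3,3])
for t in["lunchbox","spine","tab","katori","jar","rolling_pin"]:
    R=[]
    for n,p in P.items():
        r=tip_of(t,p)[:1]
        if r: R.append(ray(p,r[0]["point"]));print(t,n,r[0]["point"],round(r[0]["p"],2), atz(p,r[0]["point"],{"spine":.068,"tab":.08}.get(t,0)))
    if len(R)==2:print("  tri",tri(R))
E
```

```text
0.0 [ 0.138 -0.558  0.241] [-0.001  0.993  0.121  0.   ]
scene [0.982 0.033 0.579]
top [0.491 0.002 0.73 ]
lunchbox scene [284.0, 233.3] 0.95 [0.559 0.03  0.   ]
lunchbox top [283.2, 214.6] 0.9 [0.555 0.033 0.   ]
  tri [ 0.555  0.031 -0.005]
spine scene [282.0, 222.2] 0.88 [0.588 0.027 0.068]
spine top [279.5, 190.8] 0.7 [0.591 0.035 0.068]
  tri [0.591 0.031 0.072]
tab scene [220.9, 217.2] 0.88 [ 0.589 -0.063  0.08 ]
tab top [337.2, 178.3] 0.68 [ 0.608 -0.066  0.08 ]
  tri [ 0.604 -0.061  0.099]
katori scene [243.1, 341.1] 0.71 [ 0.745 -0.025  0.   ]
katori top [305.9, 116.1] 0.87 [ 0.749 -0.017  0.   ]
  tri [ 0.747 -0.021  0.007]
jar scene [364.4, 326.1] 0.69 [0.72  0.145 0.   ]
jar top [226.4, 133.7] 0.75 [0.72  0.142 0.   ]
  tri [ 0.72   0.143 -0.001]
rolling_pin scene [265.0, 167.3] 0.57 [ 0.405 -0.007  0.   ]
rolling_pin top [305.7, 294.2] 0.57 [ 0.404 -0.006  0.   ]
  tri [ 0.403 -0.007 -0.002]
```

View pics/scene0.png

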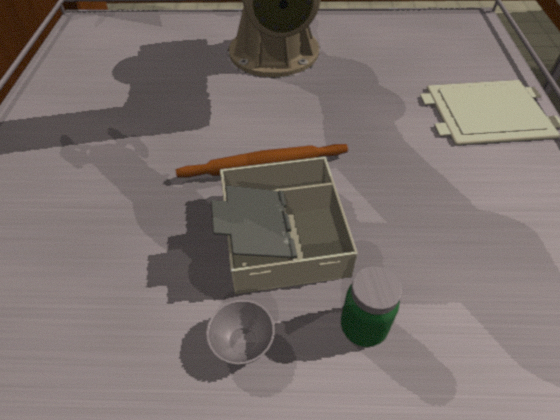

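View pics/top0.png

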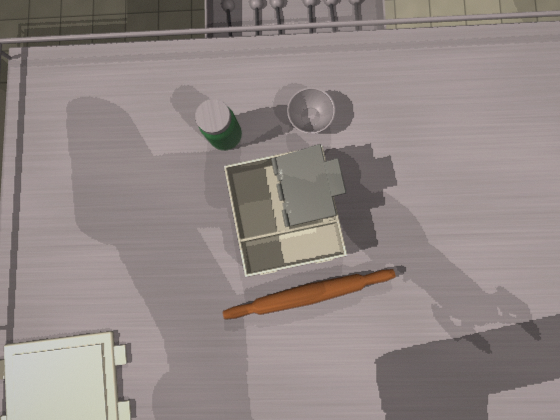

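```bash
python3 - <<'E'
from h import *
np.set_printoptions(precision=4,suppress=True)
p=read_camera("top")
c=[atz(p,q,.065) for q in [(247,275),(345,255),(226,167)]]
for q in c:print(q)
d=c[0]-c[1];print("yawF",np.arctan2(-d[0],d[1]),np.linalg.norm(d)); d=c[2]-c[0];print("yawL",np.arctan2(d[1],d[0]),np.linalg.norm(d))
ctr=(c[1]+c[2])/2;print("ctr",ctr)
s=get_state();print(s["tcp_pos"],s["finger_gap"])
from scipy.spatial.transform import Rotation as R
q=s["orientation"];Rm=R.from_quat([q[1],q[2],q[3],q[0]]).as_matrix();print(Rm)
yaw=.2;X=np.array([-np.sin(yaw),np.cos(yaw),0]);sp=np.array([.589,.033,.068])
for out,z in((.19,.24),(.19,.12)):
    t=sp-out*X;t[2]=z;print("mm tool",1000*Rm.T@(t-s["tcp_pos"]))
E
```

```text
[0.4462 0.0954 0.065 ]
[ 0.4762 -0.0749  0.065 ]
[0.6379 0.1304 0.065 ]
yawF 0.1747044332069625 0.17291227324966085
yawL 0.18052780962303877 0.19487321248087494
ctr [0.557  0.0277 0.065 ]
[ 0.1382 -0.5582  0.2424] 0.08494134541826792
[[ 0.9707  0.2404  0.    ]
 [ 0.2404 -0.9707 -0.0002]
 [-0.      0.0002 -1.    ]]
mm tool [ 571.5324 -275.6705    2.2941]
mm tool [ 571.5357 -275.6944  122.2941]
```

>>> jog_arm:
  moves:
    - {"fingers": 1,"slide": [340,-165,0],"angular": [0,0,3.7]}
    - {"fingers": 1,"slide": [340,-165,0],"angular": [0,0,3.7]}
    - {"fingers": 1,"slide": [567,-276,0],"angular": [0,0,3.7]}
    - {"fingers": 1,"slide": [567,-276,0],"angular": [0,0,3.7]}
    - {"fingers": 1,"slide": [567,-276,0],"angular": [0,0,3.7]}
    - {"fingers": 1,"slide": [567,-276,0],"angular": [0,0,3.7]}
    - {"fingers": 1,"slide": [567,-276,0],"angular": [0,0,3.7]}
    - {"fingers": 1,"slide": [567,-276,0],"angular": [0,0,3.7]}
    - {"fingers": 1,"slide": [567,-276,0],"angular": [0,0,3.7]}
    - {"fingers": 1,"slide": [567,-276,0],"angular": [0,0,3.7]}

```text
clock: 1.58
tcp_pos: [0.4594, -0.2896, 0.2426]
orientation: [0.0, 0.996, 0.089, 0.0]
wrist_force: [1.0, -0.5, -0.4]
finger_gap: 0.0003
grip_force: 0.0
```

>>> jog_arm:
  moves:
    - {"slide": [184,-105,0],"angular": [50,0,0]}
    - {"slide": [184,-105,0],"angular": [50,0,0]}
    - {"slide": [184,-105,0],"angular": [50,0,0]}
    - {"slide": [184,-105,0],"angular": [50,0,0]}
    - {"slide": [184,-105,0],"angular": [50,0,0]}
    - {"slide": [184,-105,0],"angular": [50,0,0]}
    - {"slide": [184,-105,0],"angular": [50,0,0]}
    - {"slide": [184,-105,0],"angular": [50,0,0]}
    - {"slide": [184,-105,0],"angular": [50,0,0]}

```text
schema error: expected keys fingers, slide, angular
```

```bash
cat >> h.py <<'E'
from scipy.spatial.transform import Rotation as R
yaw=.178;XB=np.array([-np.sin(yaw),np.cos(yaw),0]);YB=np.array([-np.cos(yaw),-np.sin(yaw),0]);SP=np.array([.5885,.0335,.068])
def tool():
    s=get_state();q=s["orientation"];return np.array(s["tcp_pos"]),R.from_quat([q[1],q[2],q[3],q[0]]).as_matrix(),s
def report(goals=()):
    t,M,s=tool();tip=t+.011*M[:,2];d=tip-SP
    print("tip out,y,z mm",-1e3*d@XB,1e3*d@YB,1e3*tip[2],"F",s["wrist_force"],"t",s["clock"],"j",np.round(s["joint_pos"],2))
    for o,z in goals:  # tip goal: out, abs z (mm), y=0
        g=SP-o/1e3*XB;g[2]=z/1e3;print((o,z),np.round(1e3*M.T@(g-tip)))
E
python3 - <<'E'
from h import *
t,M,_=tool();print(M)
report([(160,64),(114,64),(108,90)])
p=read_camera("scene");save(p,"s1.png")
P=[p,read_camera("top")]
rs=[ray(q,tip_of("tab",q)[0]["point"]) for q in P];print(tri(rs),-(tri(rs)-SP)@XB)
E
```

```text
[[ 9.84167596e-01  1.77239322e-01  6.05315160e-04]
 [ 1.77239725e-01 -9.84167465e-01 -6.93635170e-04]
 [ 4.72792059e-04  7.89939150e-04 -9.99999576e-01]]
tip out,y,z mm 295.11590123880853 184.21438688735805 231.63272724751565 F [ 0.95956355 -0.47619423 -0.42684704] t 1.5833 j [-0.71  0.25 -0.04  1.28 -0.    2.25]
(160, 64) [ 184. -135.  168.]
(114, 64) [ 184. -181.  168.]
(108, 90) [ 184. -187.  142.]
[ 0.60614575 -0.05704528  0.09768208] 0.09223902886926645
```

View pics/s1.png

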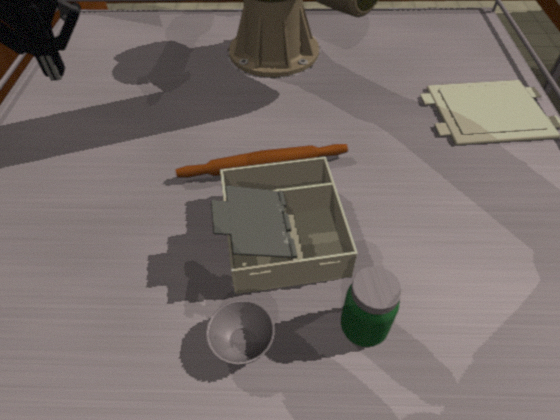

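>>> jog_arm:
  moves:
    - {"fingers": 1,"slide": [184,-105,0],"angular": [50,0,0]}
    - {"fingers": 1,"slide": [184,-105,0],"angular": [50,0,0]}
    - {"fingers": 1,"slide": [184,-105,0],"angular": [50,0,0]}
    - {"fingers": 1,"slide": [184,-105,0],"angular": [50,0,0]}
    - {"fingers": 1,"slide": [184,-105,0],"angular": [50,0,0]}
    - {"fingers": 1,"slide": [184,-105,0],"angular": [50,0,0]}
    - {"fingers": 1,"slide": [184,-105,0],"angular": [50,0,0]}
    - {"fingers": 1,"slide": [184,-105,0],"angular": [50,0,0]}
    - {"fingers": 1,"slide": [184,-105,0],"angular": [50,0,0]}

```text
clock: 2.53
tcp_pos: [0.6199, -0.1584, 0.2352]
orientation: [-0.423, 0.902, 0.077, -0.04]
wrist_force: [-0.3, -1.0, 0.5]
finger_gap: 0.0003
grip_force: 0.0
```

```bash
python3 - <<'E'
from h import *
report([(160,64),(114,64),(108,90)])
p=read_camera("scene");save(p,"s2.png");t,M,_=tool();print(proj(p,t+.011*M[:,2]))
E
```

```text
tip out,y,z mm 185.97304517636658 3.1251146629675475 228.19618085336919 F [-0.26503682 -0.98459534  0.48054779] t 2.5333 j [-0.62  0.99  0.88  2.18  0.56  2.13]
(160, 64) [  4. 110. 125.]
(114, 64) [  4.  80. 160.]
(108, 90) [  4.  57. 148.]
(np.float64(130.08025355490506), np.float64(155.20862737267888))
```

View pics/s2.png

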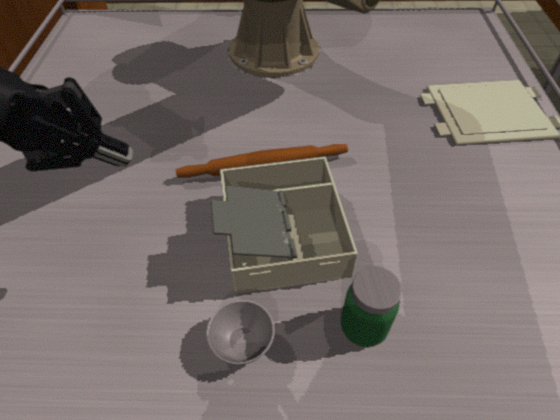

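>>> jog_arm:
  moves:
    - {"fingers": 1,"slide": [4,110,125],"angular": [0,0,0]}
    - {"fingers": 1,"slide": [4,110,125],"angular": [0,0,0]}
    - {"fingers": 1,"slide": [4,110,125],"angular": [0,0,0]}
    - {"fingers": 1,"slide": [4,110,125],"angular": [0,0,0]}
    - {"fingers": 1,"slide": [4,110,125],"angular": [0,0,0]}
    - {"fingers": 1,"slide": [4,110,125],"angular": [0,0,0]}
    - {"fingers": 1,"slide": [4,110,125],"angular": [0,0,0]}
    - {"fingers": 1,"slide": [4,110,125],"angular": [0,0,0]}

```text
clock: 3.25
tcp_pos: [0.6217, -0.1312, 0.083]
orientation: [-0.418, 0.904, 0.082, -0.035]
wrist_force: [0.1, 0.2, 0.4]
finger_gap: -0.0002
grip_force: 0.0
```

```bash
python3 - <<'E'
from h import *
np.set_printoptions(precision=3,suppress=True)
report([(114,64),(110,66),(108,90)]);print(tool()[1])
p=read_camera("scene");save(p,"s3.png")
E
```

```text
tip out,y,z mm 159.63855476337332 -3.5524880536878705 75.87959484379712 F [0.13  0.174 0.366] t 3.25 j [-0.59  1.01  0.55  1.8   0.58  2.16]
(114, 64) [ -4. -21.  42.]
(110, 66) [ -4. -25.  44.]
(108, 90) [ -3. -44.  30.]
[[ 0.984  0.119 -0.131]
 [ 0.177 -0.636  0.751]
 [ 0.006 -0.762 -0.647]]
```

View pics/s3.png

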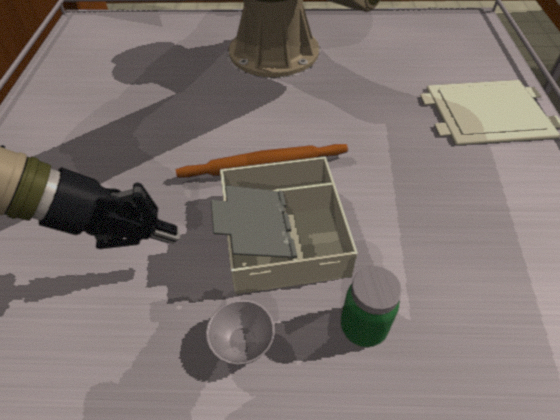

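>>> jog_arm:
  moves:
    - {"fingers": 1,"slide": [-4,-12,22],"angular": [0,0,0]}
    - {"fingers": 1,"slide": [-4,-23,43],"angular": [0,0,0]}
    - {"fingers": 1,"slide": [-4,-23,43],"angular": [0,0,0]}
    - {"fingers": 1,"slide": [-4,-23,43],"angular": [0,0,0]}

```text
clock: 3.63
tcp_pos: [0.6081, -0.0832, 0.0696]
orientation: [-0.42, 0.903, 0.082, -0.037]
wrist_force: [0.2, -0.2, -0.3]
finger_gap: 0.0002
grip_force: 0.0
```

```bash
cat >> h.py <<'E'
def arc(ths,r=98,half=9):
    # tip-centre goals so that the tip corner/centre touches the lower face at radius r
    t,M,s=tool();e=np.arcsin(-M[2,2]);G=[]
    for th in ths:
        a=np.radians(th);n=np.array([np.sin(a),-np.cos(a)])  # lower-face normal (out,up)
        c=np.array([r*np.cos(a),r*np.sin(a)])+2.5*n
        up=np.array([-np.sin(e),np.cos(e)]) # tool -y in (out,up)
        k=half if up@n<0 else -half
        g=c-k*up; G.append((round(g[0]),round(g[1]+68)))
    report(G)
E
python3 - <<'E'
from h import *
arc([15,20,25,30,40,50,60])
p=read_camera("scene");save(p,"s4.png")
E
```

```text
tip out,y,z mm 109.88317461713743 1.3732439121016569 62.563426211703934 F [ 0.23985925 -0.22827868 -0.33023249] t 3.6333 j [-0.55  0.94  0.38  1.68  0.61  2.2 ]
(101, 84) [  1. -22.  -7.]
(99, 92) [  1. -30. -11.]
(96, 100) [  1. -38. -13.]
(92, 108) [  1. -46. -16.]
(82, 122) [  2. -63. -17.]
(71, 135) [  2. -80. -17.]
(57, 145) [  2. -97. -13.]
```

View pics/s4.png

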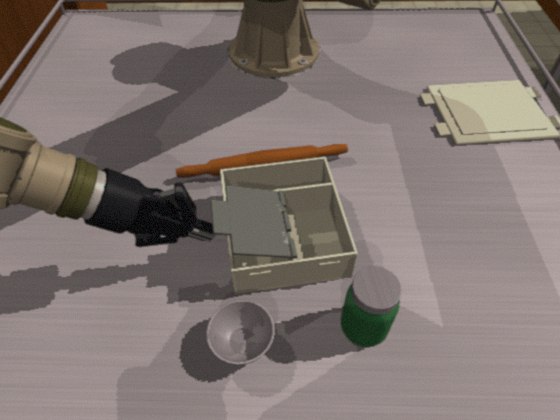

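>>> jog_arm:
  moves:
    - {"fingers": 1,"slide": [0,-11,-4],"angular": [0,0,0]}
    - {"fingers": 1,"slide": [0,-22,-7],"angular": [0,0,0]}
    - {"fingers": 1,"slide": [0,-30,-11],"angular": [0,0,0]}
    - {"fingers": 1,"slide": [0,-38,-13],"angular": [0,0,0]}
    - {"fingers": 1,"slide": [0,-46,-16],"angular": [0,0,0]}
    - {"fingers": 1,"slide": [0,-54,-17],"angular": [0,0,0]}
    - {"fingers": 1,"slide": [0,-63,-17],"angular": [0,0,0]}
    - {"fingers": 1,"slide": [0,-71,-17],"angular": [0,0,0]}
    - {"fingers": 1,"slide": [0,-80,-17],"angular": [0,0,0]}
    - {"fingers": 1,"slide": [0,-80,-17],"angular": [0,0,0]}

```text
clock: 4.52
tcp_pos: [0.6008, -0.0444, 0.1416]
orientation: [-0.421, 0.903, 0.081, -0.037]
wrist_force: [0.6, -0.3, 0.6]
finger_gap: -0.0003
grip_force: 0.0
```

```bash
python3 - <<'E'
from h import *
arc([50,55,60,65,70,75,80,85,90,95,100])
P=[read_camera("scene"),read_camera("top")];save(P[0],"s5.png")
rs=[]
for q in P:
    r=tip_of("tab",q)[:1];print(r)
    if r: rs.append(ray(q,r[0]["point"]))
if len(rs)==2:
    x=tri(rs);print(x,-(x-SP)@XB, np.degrees(np.arctan2(x[2]-.068,-(x-SP)@XB)))
E
```

```text
tip out,y,z mm 70.41568966610107 1.6752712604097741 134.51702748626525 F [ 0.60896743 -0.26083065  0.62470892] t 4.5167 j [-0.5   0.83  0.35  1.73  0.64  2.24]
(71, 135) [ 2.  0. -1.]
(64, 140) [ 2. -8.  1.]
(57, 145) [  2. -17.   4.]
(49, 149) [  2. -25.   7.]
(42, 152) [  2. -32.  11.]
(34, 155) [  2. -39.  15.]
(25, 157) [  2. -46.  20.]
(17, 159) [  2. -53.  25.]
(8, 159) [  2. -59.  32.]
(0, 159) [  2. -64.  38.]
(-9, 158) [  2. -69.  46.]
[{'point': [244.4, 194.1], 'p': 0.89}]
[{'point': [319.6, 173.6], 'p': 0.8}]
[ 0.60366808 -0.02707652  0.1483814 ] 0.062305084495853015 52.22008535232436
```

View pics/s5.png

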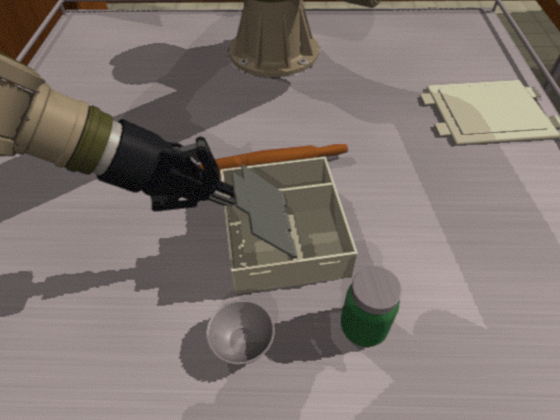

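The flap is now at about 52°, with the fingertips under the tab at (235,200). I'll keep following the arc.

>>> jog_arm:
  moves:
    - {"fingers": 1,"slide": [0,-8,1],"angular": [0,0,0]}
    - {"fingers": 1,"slide": [0,-17,4],"angular": [0,0,0]}
    - {"fingers": 1,"slide": [0,-25,7],"angular": [0,0,0]}
    - {"fingers": 1,"slide": [0,-32,11],"angular": [0,0,0]}
    - {"fingers": 1,"slide": [0,-39,15],"angular": [0,0,0]}
    - {"fingers": 1,"slide": [0,-46,20],"angular": [0,0,0]}
    - {"fingers": 1,"slide": [0,-53,25],"angular": [0,0,0]}
    - {"fingers": 1,"slide": [0,-59,32],"angular": [0,0,0]}
    - {"fingers": 1,"slide": [0,-64,38],"angular": [0,0,0]}
    - {"fingers": 1,"slide": [0,-64,38],"angular": [0,0,0]}

```text
clock: 5.55
tcp_pos: [0.5878, 0.0253, 0.1647]
orientation: [-0.421, 0.903, 0.081, -0.038]
wrist_force: [0.6, 0.2, -0.3]
finger_gap: 0.0002
grip_force: 0.0
```

```bash
cat >> h.py <<'E'
def tab(n=None):
    P=[read_camera("scene"),read_camera("top")]
    if n: save(P[0],n)
    rs=[]
    for q in P:
        r=tip_of("tab",q)[:1];print([(i["point"],round(i["p"],2)) for i in r])
        if r: rs.append(ray(q,r[0]["point"]))
    if len(rs)==2:
        x=tri(rs);print("tab z",x[2],"out",-(x-SP)@XB,"ang", np.degrees(np.arctan2(x[2]-.068,-(x-SP)@XB)))
E
python3 - <<'E'
from h import *
arc([95,100,105,110,115,120,125,130,135],92,7)
tab("s6.png")
E
```

```text
tip out,y,z mm -0.49454477406076075 2.191011037233211 157.6587720007058 F [ 0.57825595  0.17295652 -0.3010272 ] t 5.55 j [-0.42  0.73  0.22  1.65  0.68  2.32]
(-1, 155) [2. 2. 2.]
(-9, 154) [ 2. -3.  9.]
(-17, 152) [ 2. -6. 16.]
(-25, 150) [  2. -10.  24.]
(-32, 147) [  2. -12.  31.]
(-39, 144) [  2. -14.  38.]
(-46, 139) [  2. -15.  47.]
(-62, 145) [  2. -30.  55.]
(-68, 140) [  2. -30.  63.]
[([291.5, 173.7], 0.78)]
[([273.8, 184.8], 0.7)]
tab z 0.16870875843708083 out -0.006182810267652453 ang 93.51314897447574
```

>>> jog_arm:
  moves:
    - {"fingers": 1,"slide": [2,-3,9],"angular": [0,0,0]}
    - {"fingers": 1,"slide": [2,-6,16],"angular": [0,0,0]}
    - {"fingers": 1,"slide": [2,-10,24],"angular": [0,0,0]}
    - {"fingers": 1,"slide": [2,-12,31],"angular": [0,0,0]}
    - {"fingers": 1,"slide": [2,-14,38],"angular": [0,0,0]}
    - {"fingers": 1,"slide": [2,-15,46],"angular": [0,0,0]}
    - {"fingers": 1,"slide": [2,-15,54],"angular": [0,0,0]}
    - {"fingers": 1,"slide": [2,-15,54],"angular": [0,0,0]}

```text
clock: 6.42
tcp_pos: [0.5803, 0.0755, 0.1402]
orientation: [-0.421, 0.903, 0.081, -0.039]
wrist_force: [-0.5, -0.0, -0.8]
finger_gap: -0.0003
grip_force: 0.0
```

```bash
python3 - <<'E'
from h import *
arc([130,135,140,145,150,155,160,165,170,175,180],85,8)
tab("s7.png")
E
```

```text
tip out,y,z mm -51.2269862567955 0.651057673220155 133.17559426738572 F [-0.4569912  -0.00734544 -0.80340441] t 6.4167 j [-0.35  0.7   0.1   1.52  0.72  2.4 ]
(-58, 141) [  1. -10.   0.]
(-63, 136) [  1. -10.   7.]
(-69, 131) [  1. -10.  15.]
(-73, 125) [ 1. -8. 22.]
(-77, 119) [ 1. -6. 29.]
(-81, 112) [ 1. -3. 36.]
(-84, 106) [ 1. -0. 43.]
(-87, 99) [ 1.  3. 49.]
(-88, 91) [ 1.  9. 55.]
(-90, 84) [ 1. 13. 61.]
(-90, 77) [ 1. 18. 66.]
[([335.7, 180.9], 0.77)]
[([239.2, 191.0], 0.88)]
tab z 0.1498215775599041 out -0.06375695751924168 ang 127.92641182544826
```

View pics/s7.png

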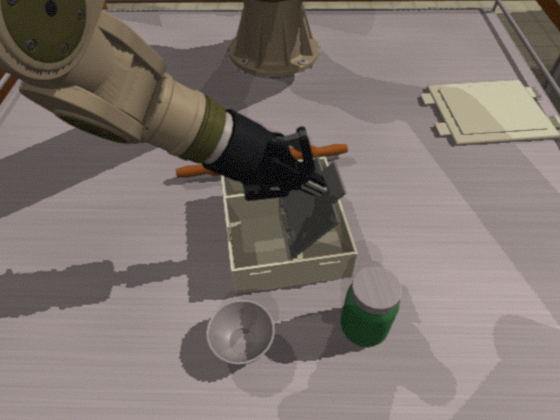

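>>> jog_arm:
  moves:
    - {"fingers": 1,"slide": [0,-7,4],"angular": [0,0,0]}
    - {"fingers": 1,"slide": [0,-10,9],"angular": [0,0,0]}
    - {"fingers": 1,"slide": [0,-10,15],"angular": [0,0,0]}
    - {"fingers": 1,"slide": [0,-8,22],"angular": [0,0,0]}
    - {"fingers": 1,"slide": [0,-6,29],"angular": [0,0,0]}
    - {"fingers": 1,"slide": [0,-3,36],"angular": [0,0,0]}
    - {"fingers": 1,"slide": [0,0,43],"angular": [0,0,0]}
    - {"fingers": 1,"slide": [0,3,49],"angular": [0,0,0]}
    - {"fingers": 1,"slide": [0,3,49],"angular": [0,0,0]}

```text
clock: 7.37
tcp_pos: [0.574, 0.1097, 0.1057]
orientation: [-0.421, 0.903, 0.08, -0.039]
wrist_force: [-0.0, -0.5, 0.6]
finger_gap: 0.0002
grip_force: 0.0
```

```bash
python3 - <<'E'
from h import *
arc([165,170,175,180],85,8)
tab()
E
```

```text
tip out,y,z mm -85.98950640385459 0.7933311833644527 98.66413116743047 F [-0.03684045 -0.48733317  0.58114958] t 7.3667 j [-0.3   0.7   0.02  1.39  0.75  2.46]
(-87, 99) [ 1. -1.  1.]
(-88, 91) [1. 5. 6.]
(-90, 84) [ 1.  9. 12.]
(-90, 77) [ 1. 14. 17.]
[([354.9, 200.0], 0.7)]
[([225.8, 200.9], 0.79)]
tab z 0.10037221091299975 out -0.09654405130170701 ang 161.46316912580275
```

>>> jog_arm:
  moves:
    - {"fingers": 1,"slide": [0,3,4],"angular": [0,0,0]}
    - {"fingers": 1,"slide": [0,5,7],"angular": [0,0,0]}
    - {"fingers": 1,"slide": [0,9,12],"angular": [0,0,0]}
    - {"fingers": 1,"slide": [0,12,14],"angular": [0,0,0]}
    - {"fingers": 1,"slide": [0,14,16],"angular": [0,0,0]}
    - {"fingers": 1,"slide": [0,14,16],"angular": [0,0,0]}

```text
clock: 8.07
tcp_pos: [0.574, 0.1123, 0.0856]
orientation: [-0.421, 0.903, 0.08, -0.038]
wrist_force: [-0.5, -1.2, 0.3]
finger_gap: -0.0002
grip_force: 0.0
```

```bash
python3 - <<'E'
from h import *
arc([180],85,8)
tab()
E
```

```text
tip out,y,z mm -88.52403924650301 0.3375407300816331 78.48704132690541 F [-0.47540602 -1.19294275  0.27952801] t 8.0667 j [-0.3   0.72 -0.    1.35  0.75  2.46]
(-90, 77) [0. 0. 2.]
[([355.8, 213.2], 0.83)]
[([225.9, 203.0], 0.63)]
tab z 0.07008939487001135 out -0.10188614153486157 ang 178.82519125130358
```

>>> jog_arm:
  moves:
    - {"fingers": 1,"slide": [0,0.8,0.6],"angular": [0,0,0]}
    - {"fingers": 1,"slide": [0,1.5,1.3],"angular": [0,0,0]}
    - {"fingers": 1,"slide": [0,1.5,1.3],"angular": [0,0,0]}

```text
clock: 8.52
tcp_pos: [0.5745, 0.1122, 0.0844]
orientation: [-0.421, 0.903, 0.081, -0.038]
wrist_force: [0.4, 0.1, -0.7]
finger_gap: -0.0001
grip_force: 0.0
```

>>> jog_arm:
  moves:
    - {"fingers": 1,"slide": [0,0.8,0.6],"angular": [0,0,0]}
    - {"fingers": 1,"slide": [0,0.8,0.6],"angular": [0,0,0]}

```text
clock: 8.68
tcp_pos: [0.5744, 0.1122, 0.0833]
orientation: [-0.421, 0.903, 0.081, -0.038]
wrist_force: [0.7, 0.2, 0.4]
finger_gap: -0.0001
grip_force: 0.1
```

>>> jog_arm:
  moves:
    - {"fingers": 1,"slide": [0,0.8,0.6],"angular": [0,0,0]}
    - {"fingers": 1,"slide": [0,0.8,0.6],"angular": [0,0,0]}

```text
clock: 8.85
tcp_pos: [0.5745, 0.1121, 0.0825]
orientation: [-0.421, 0.903, 0.081, -0.038]
wrist_force: [0.0, -0.5, 1.5]
finger_gap: -0.0002
grip_force: 0.6
```

>>> jog_arm:
  moves:
    - {"fingers": 1,"slide": [0,0.8,0.6],"angular": [0,0,0]}
    - {"fingers": 1,"slide": [0,0.8,0.6],"angular": [0,0,0]}

```text
clock: 9.02
tcp_pos: [0.5745, 0.1121, 0.0822]
orientation: [-0.421, 0.903, 0.08, -0.037]
wrist_force: [-1.3, -0.3, 5.1]
finger_gap: 0.0001
grip_force: 2.4
```

```bash
python3 - <<'E'
from h import *
report();tab("s8.png")
im=cv2.imread("pics/s8.png")[130:310,180:420];cv2.imwrite("pics/s8c.png",cv2.resize(im,None,fx=3,fy=3,interpolation=2))
E
```

```text
tip out,y,z mm -88.28165538045114 -0.18151347127352935 75.12403428530905 F [-1.3151765  -0.33386528  5.0884818 ] t 9.0167 j [-0.3   0.72 -0.01  1.34  0.75  2.46]
[([353.4, 212.7], 0.86)]
[([226.0, 202.4], 0.74)]
tab z 0.07237910240829065 out -0.09950212241497434 ang 177.4800308119269
```

View pics/s8c.png

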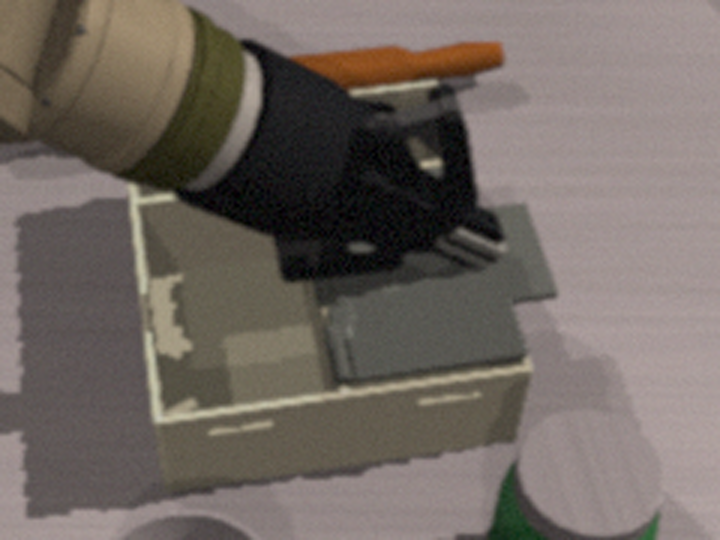

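The flap lies flat on the left compartment, with the tab at (530,250) in the crop and 5 N resisting at the stop. I'll retract upward.

>>> jog_arm:
  moves:
    - {"fingers": 1,"slide": [0,-6,-5],"angular": [0,0,0]}
    - {"fingers": 1,"slide": [0,-20,-18],"angular": [0,0,0]}
    - {"fingers": 1,"slide": [0,-42,-38],"angular": [0,0,0]}
    - {"fingers": 1,"slide": [0,-65,-65],"angular": [0,0,0]}
    - {"fingers": 1,"slide": [0,-80,-110],"angular": [0,0,0]}
    - {"fingers": 1,"slide": [0,-80,-150],"angular": [0,0,0]}
    - {"fingers": 1,"slide": [0,-80,-190],"angular": [0,0,0]}
    - {"fingers": 1,"slide": [0,-80,-230],"angular": [0,0,0]}
    - {"fingers": 1,"slide": [0,-80,-250],"angular": [0,0,0]}
    - {"fingers": 1,"slide": [0,-80,-250],"angular": [0,0,0]}

```text
clock: 10.05
tcp_pos: [0.6003, -0.0297, 0.3058]
orientation: [-0.42, 0.904, 0.08, -0.035]
wrist_force: [0.1, -0.7, -0.3]
finger_gap: 0.0004
grip_force: 0.0
```

```bash
python3 - <<'E'
from h import *
report();tab("s9.png")
p=read_camera("top");save(p,"t9.png")
for t in["lunchbox","katori","jar","rolling_pin"]:
    r=tip_of(t,p)[:1]
    if r:print(t,r[0]["point"])
E
```

```text
tip out,y,z mm 55.911950905115674 -0.5194238608702975 298.72061137738143 F [ 0.14406288 -0.72115826 -0.25168478] t 10.05 j [-0.49  0.74  0.58  2.04  0.65  2.26]
[([357.2, 213.9], 0.59)]
[]
lunchbox [286.5, 212.1]
katori [311.0, 119.0]
jar [226.8, 137.5]
rolling_pin [309.0, 293.6]
```

View pics/s9.png

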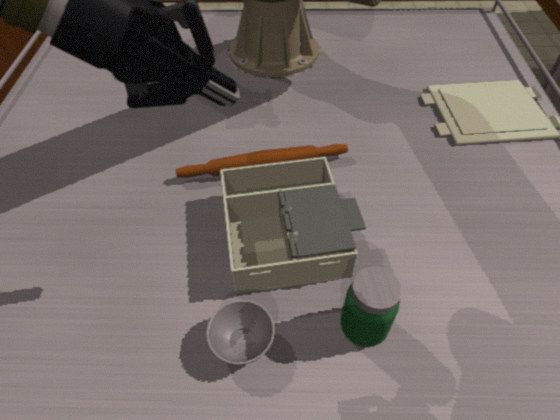

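The flap is flat on the left (tab at (357,214)). The box and bystanders haven't moved, and the arm is clear, so I'm handing in.

```bash
python3 -c "
from workcell import *
print(hand_in())"
```

```text
the job is handed in; nothing more can be done
None
```

The flap is folded flat onto the left compartment and the right one is open. The lunchbox, katori, jar and rolling pin look unmoved, the arm is clear, and the job was handed in at about 10 s.

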